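# Find the full canister by its weight

### The job

One of the three identical closed white canisters along the front of the table is full, the other two are partly used. Heft them one at a time from left to right as the robot sees them (lift each clear of the table by a few centimetres, feel its weight for a moment, and stand it back upright where it stood before taking the next; the last may stay in hand if it is the one), then hold the heaviest one up upright at least 15 cm above the table top, over the front of the table and clear of the rice cookers behind, and finish while still holding it, with the other two standing in their places. Leave the jars, the mill and all else on the table alone and knock nothing over.

Things in the scene. Friction and masses are not known exactly. Their poses are not given: they have to be found in the camera images.
- tin_a: one of three identical closed plain white canisters in a row along the table's front: upright, round, 64 mm diameter, 92 mm tall, straight-sided; origin at the centre of its underside, z up. Order changes. Each weighs 0.1 to 0.75 kg, the heaviest at least 0.15 kg more than either other one. Behind the row (fronts at x = 0.50 to 0.60 m) stand three fixed rice cookers, 0.2 to 0.25 m tall
- tin_b: one of three identical closed plain white canisters in a row along the table's front: upright, round, 64 mm diameter, 92 mm tall, straight-sided; origin at the centre of its underside, z up. Order changes. Each weighs 0.1 to 0.75 kg, the heaviest at least 0.15 kg more than either other one. Behind the row (fronts at x = 0.50 to 0.60 m) stand three fixed rice cookers, 0.2 to 0.25 m tall
- tin_c: one of three identical closed plain white canisters in a row along the table's front: upright, round, 64 mm diameter, 92 mm tall, straight-sided; origin at the centre of its underside, z up. Order changes. Each weighs 0.1 to 0.75 kg, the heaviest at least 0.15 kg more than either other one. Behind the row (fronts at x = 0.50 to 0.60 m) stand three fixed rice cookers, 0.2 to 0.25 m tall
- low_jar: bystander: short clear spice jar with a wide teal cap, 44 mm diameter, 76 mm tall, between the left and middle canisters; origin at the centre of its underside
- narrow_jar: bystander: small clear spice jar with a red cap, 39 mm diameter, 88 mm tall, between the middle and right canisters; origin at the centre of its underside
- mill: bystander: wooden pepper mill, 58 mm diameter, 160 mm tall, at the left, further back; origin at the centre of its underside
Mind the look-alikes: they are no part of the job. What is shaped like the tin_c but black, purple or red is not meant.

How it is judged:
By the outcome, as a careful person would: the job done as asked, in the order asked, and still so for the second after the job is handed in, while the arm keeps its last pose, push and grip.
It also fails if it takes over 72 s, if anything falls off the work surface, if the arm or the gripper's body presses on something with over 40 N, if the wrist force passes 120 N, or if a joint passes its speed limit or range.

### The arm

A 6-joint arm with a two-finger parallel gripper is mounted at the origin on a cart in front of the work surface, level with it; the furniture and walls round the work are solid. World frame = base frame: x ahead of the robot, y to its left, z up, the work surface at z = 0. Lengths are in m, angles in rad, forces in N, time in s.
With the tool pointing down it reaches from about 0.3 to 0.875 m from the base axis. Payload 6.4 kg.
Tool frame: the origin (TCP) lies midway between the tips of the shut fingers; the grasp point (between the pads) lies 19 mm behind it (ctrl.tcp_to_grasp is the distance from the TCP to the grasp point, in m); z points along the fingers, y is the direction in which the jaws open and shut (so a half turn about z gives the same grasp; the last joint's range is limited). The gripper opens to 85 mm and grips with 20 to 120 N. Pads are 22 mm wide; open, the fingers measure 114 mm over their backs; the gripper's body (76 mm by 85 mm) begins 54 mm behind the grasp point. The pads swing forward as they close: fully open they stand 13 mm farther back than shut.
Start: joints at [1.006, 0.181, 1.607, -0, 1.354, -0.206], TCP at [0.202, 0.538, 0.231] pointing down, gripper open.
Joint ranges: [-2.99, 2.99], [-0.89, 2.07], [0.3, 2.58], [-1.14, 4.28], [0, 2.63], [-3.12, 3.12]. Speed limits (rad/s): [2.57, 2.57, 3.01, 3.14, 3.14, 3.14].

### API

Orientations are given as a unit quaternion [w, x, y, z].
In Python, from bench import monitor, imaging, order, spotter, ctrl gives the robot as it stands.
- The arm moves only by the shell command python3 -m pendant 'ROWS'. ROWS is JSON, a list that holds one entry, the list of rows, each a list of 5 numbers: the shift along the world's x, y, z in mm, then the turn about the world's z in degrees, then the finger opening in mm, from 0 to 85.4. A call has 1 to 8 rows; each row shifts and turns the commanded pose from where the row before left it; what a row does not reach is not made up. A row lasts 1/8 s, in which the tool goes at most 62.5 mm and 10.7 degrees, less where a joint would pass 70% of its speed; a pose out of reach is approached as far as the arm can. A call with a gripper value outside its range is refused whole. The fingers move at their own pace and stop on an object; the grip force is fixed at half the most. Time passes only in rows, so rows that do not move let the fingers close. It gives the time, the measured TCP pose, the force and the opening at its end, in the units of the state.
- monitor.get_obs(): the state, without advancing time (a new reading comes with each control period).
- imaging.camera(name): name is "scene" or "top" or "wrist"; returns a dict with "img" (400x640x3 uint8, red, green, blue), "vfov" (degrees; the focal length in pixels is half the picture's height over the tangent of half this angle, whatever the lens; pixels are square), "cx", "cy" (the principal point, pixels), "origin" and "orientation" of the camera in the world. Camera axes: x right, y down, z forward; pixel columns grow to the right and rows downward; lengths in m; the calibration is good to about 2 mm. A picture is of the moment at which its call begins. There is no depth.
- order.hand_in(): hands the job in, once; it reports no verdict.
Trained networks look in the newest picture that a camera, given by its name, has taken for a name from the list of things; names that differ only in an ending like _2 or _b are one class to them, and where a whole thing is asked for, a point or a joint stands for the part that bears it (a point fixed in the world has none). Each returns a list of dicts, best first, with "confidence" (0 to 1); they miss things now and then, are a little off and sometimes report something else, mostly with a low value. They report only what shows in the picture. A call takes as long as a camera call. They do not tell look-alikes from the thing itself.
- spotter.recognise(camera, thing): "at" ([x, y, z] in m, in the coordinates of the camera as it stood for that picture, good to about 4 mm: the middle of the surface that is visible of it).
- spotter.tip_of(camera, thing): "at" ([x, y, z] in m, in the coordinates of the camera as it stood for that picture, good to about 4 mm: a listed point, or the origin of a listed thing).
The state is a dict: "time_s": time; "q": joint angles; "dq": joint speeds; "joint_efforts": joint torques, N m; "eef_pos": TCP position; "eef_rot": TCP orientation; "wrist_force": force on the tool from outside, world axes, zero at the start; "torque": the same for the moment, N m; "opening": opening from 0.0 (shut) to 1.0 (fully open).
Only numpy, scipy, OpenCV 4.12 (cv2) and the standard library are available. Lean on these libraries where they do the work, as an engineer would, in place of code of your own. Each camera call takes 0.05 s, during which the arm holds its last target. There are 200 camera calls.

## Working session

There is one attempt and no reset: what is moved stays moved. The work goes in short steps, Python scripts to look and compute and a shell command to move; the robot and the scene stay as the last step left them, time stands still between calls to the robot, and variables do not carry over. Pictures are saved under pics/ and viewed, about 8 in all and at most 12, crops included, and the job is handed in when it is done.

```bash
mkdir -p pics; cat > h.py <<'E'
import numpy as np,cv2
from bench import monitor, imaging, order, spotter, ctrl
from scipy.spatial.transform import Rotation as R
def rot(q): return R.from_quat([q[1],q[2],q[3],q[0]]).as_matrix()
def world(c,p): return rot(c["orientation"])@np.array(p)+np.array(c["origin"])
def pix(c,p):
    f=c["img"].shape[0]/2/np.tan(np.radians(c["vfov"])/2); v=rot(c["orientation"]).T@(np.array(p)-c["origin"])
    return np.round([c["cx"]+f*v[0]/v[2],c["cy"]+f*v[1]/v[2]],0)
def save(n,img): cv2.imwrite("pics/"+n,img[:,:,::-1])
E
python3 - <<'E'
from h import *
o=monitor.get_obs(); print({k:np.round(v,3) for k,v in o.items()})
print(ctrl.tcp_to_grasp)
for n in("scene","top"):
    c=imaging.camera(n); save(n+"0.png",c["img"]); print(n,c["vfov"],c["cx"],c["cy"],np.round(c["origin"],3))
    for t in("tin_a","low_jar","narrow_jar","mill"):
        for f in(spotter.tip_of,spotter.recognise):
          for d in f(n,t):
            w=world(c,d["at"]); print(n,f.__name__,t,round(d["confidence"],2),np.round(w,3),pix(c,w))
E
```

```text
{'time_s': np.float64(0.0), 'q': array([ 1.006,  0.182,  1.608,  0.   ,  1.354, -0.206]), 'dq': array([ 0.001, -0.   ,  0.001, -0.001,  0.001,  0.   ]), 'joint_efforts': array([-2.0000e-03, -4.4489e+01, -3.5133e+01, -0.0000e+00,  9.0000e-03,
        0.0000e+00]), 'eef_pos': array([0.202, 0.538, 0.23 ]), 'eef_rot': array([-0.   ,  0.178,  0.984, -0.001]), 'wrist_force': array([0.425, 0.34 , 0.595]), 'torque': array([-0.008,  0.008,  0.027]), 'opening': np.float64(1.0)}
0.0187
scene 53.27431148063424 315.09451606332095 198.8216500734423 [ 0.377 -0.655  1.045]
scene call tin_a 0.85 [ 0.461  0.635 -0.001] [283. 121.]
scene call tin_a 0.82 [ 0.424 -0.285 -0.002] [307. 347.]
scene call tin_a 0.65 [ 0.448  0.414 -0.001] [286. 159.]
scene call tin_a 0.63 [ 0.455  0.51  -0.006] [285. 143.]
scene call tin_a 0.61 [0.483 0.302 0.001] [300. 180.]
scene call tin_a 0.56 [ 0.424  0.054 -0.001] [291. 240.]
scene call tin_a 0.86 [0.459 0.492 0.087] [286. 127.]
scene call tin_a 0.72 [0.424 0.038 0.084] [291. 228.]
scene call tin_a 0.7 [0.483 0.28  0.073] [300. 170.]
scene call tin_a 0.68 [0.462 0.616 0
[... 934 characters left out ...]
p call tin_a 0.88 [0.452 0.506 0.091] [235. 249.]
top call tin_a 0.85 [0.457 0.626 0.09 ] [199. 263.]
top call tin_a 0.79 [0.418 0.058 0.09 ] [366. 203.]
top call tin_a 0.64 [0.483 0.298 0.093] [291. 214.]
top call tin_a 0.59 [0.445 0.412 0.091] [263. 239.]
top call low_jar 0.7 [ 0.48   0.177 -0.001] [325. 205.]
top call low_jar 0.74 [0.476 0.183 0.071] [324. 203.]
top call narrow_jar 0.52 [ 0.422 -0.091 -0.001] [400. 190.]
top call narrow_jar 0.52 [ 0.42  -0.084  0.071] [403. 186.]
top call narrow_jar 0.47 [0.478 0.181 0.074] [324. 202.]
top call mill 0.67 [ 0.643  0.459 -0.003] [233. 195.]
top call mill 0.61 [0.488 0.298 0.001] [292. 216.]
top call mill 0.94 [0.632 0.453 0.128] [227. 189.]
```

View pics/scene0.png

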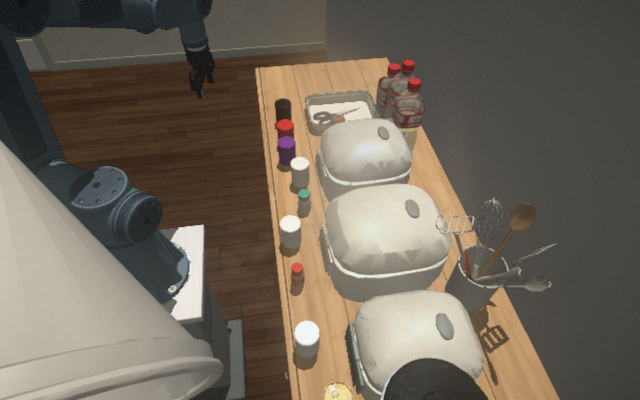

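View pics/top0.png

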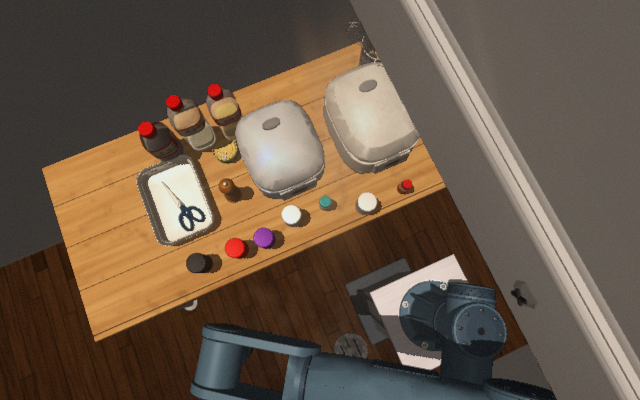

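```bash
python3 - <<'E'
from h import *
S=imaging.camera("scene");T=imaging.camera("top")
a=np.linspace(0,2*np.pi,60)
out=[]
for c,b in((S,(250,90,130,290)),(T,(180,130,250,160))):
    im=c["img"].copy(); k=4 if c is T else 2
    x,y,w,h=b
    k=2 if c is S else 3
    z=cv2.resize(im[y:y+h,x:x+w],None,fx=k,fy=k,interpolation=cv2.INTER_CUBIC)
    for X,Y in((.484,.297),(.423,.054),(.424,-.285)):
        for Z,col in((.092,(0,255,0)),(0,(255,0,255))):
            p=[((pix.__wrapped__ if 0 else None) or 0) for _ in ()]
            f=200/np.tan(np.radians(c["vfov"])/2)
            P=np.c_[X+.032*np.cos(a),Y+.032*np.sin(a),0*a+Z]-c["origin"]; v=P@rot(c["orientation"])
            uv=np.c_[c["cx"]+f*v[:,0]/v[:,2]-x,c["cy"]+f*v[:,1]/v[:,2]-y]*k
            cv2.polylines(z,[uv.astype(np.int32)],True,col,1)
    # 0.05 m table grid lines at x=.5,.55,.6
    for X,col in((.5,(255,0,0)),(.55,(0,0,255)),(.6,(255,255,0))):
        P=[pix(c,(X,Y,0)) for Y in(.5,-.35)]
        cv2.line(z,*[tuple(int(t) for t in (p-[x,y])*k) for p in P],col,1)
    out.append(z)
H=max(o.shape[0] for o in out)
m=np.zeros((H,out[0].shape[1]+out[1].shape[1],3),np.uint8)
m[:out[0].shape[0],:out[0].shape[1]]=out[0]; m[:out[1].shape[0],out[0].shape[1]:]=out[1]
m=m[:, :]; s=min(1,800/m.shape[1],600/m.shape[0]); save("crop1.png",cv2.resize(m,None,fx=s,fy=s)); print(s)
E
```

```text
0.7920792079207921
```

View pics/crop1.png

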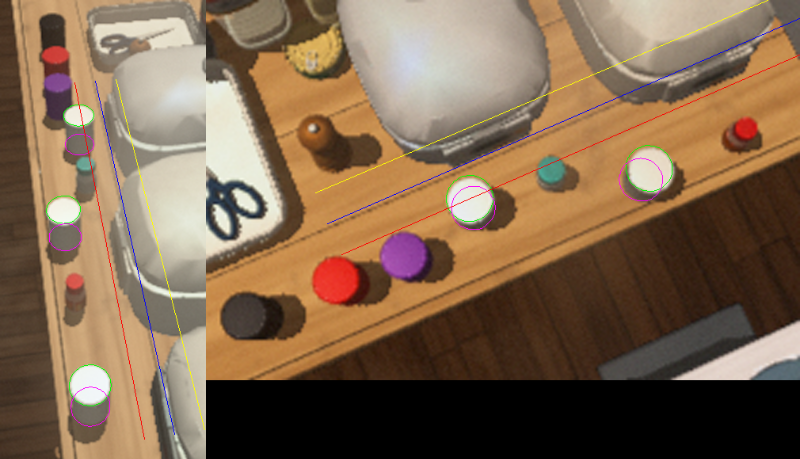

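Look-alikes (scene pixels): black (283,112), red (286,130) and purple (287,150) are not meant. The white ones at (300,170), (291,230) and (307,340) are wanted. The crop confirms this: the projected circles match the white canisters at (.484,.297), (.423,.054) and (.424,-.285), and the cooker fronts are at x≈.56. I'm moving over the left one.

```bash
python3 -m pendant '[[[20,-17,0,0,85],[40,-34,0,3.5,85],[45,-39,0,4,85],[45,-39,0,4,85],[45,-39,0,4,85],[45,-39,0,4,85],[30,-26,0,1,85],[12,-8,0,0,85]]]'; python3 - <<'E'
from h import *
o=monitor.get_obs(); r=rot(o["eef_rot"]); print(np.round(o["eef_pos"],4), np.round(r,3).tolist())
E
```

```text
time_s: 2.0
eef_pos: [0.4855, 0.2957, 0.2313]
eef_rot: [0.0, 0.002, 1.0, -0.0]
wrist_force: [-0.1, 0.5, 0.3]
opening: 0.99
[0.4855 0.2957 0.2313] [[-1.0, 0.004, 0.0], [0.004, 1.0, -0.0], [-0.0, -0.0, -1.0]]
```

```bash
python3 -m pendant '[[[0,0,0,0,85]]]'; python3 - <<'E'
from h import *
print(np.round(monitor.get_obs()["eef_pos"],4))
c=imaging.camera("wrist"); save("w1.png",c["img"])
for d in spotter.tip_of("wrist","tin_a"): print(round(d["confidence"],2),np.round(world(c,d["at"]),4))
E
```

```text
time_s: 2.12
eef_pos: [0.4841, 0.2972, 0.2311]
eef_rot: [-0.0, 0.001, 1.0, 0.0]
wrist_force: [0.0, -0.2, -0.4]
opening: 0.996
[0.4841 0.2972 0.2311]
0.97 [4.255e-01 5.290e-02 2.000e-04]
0.85 [ 0.4569  0.5069 -0.0036]
0.79 [0.464  0.6339 0.001 ]
0.73 [ 0.4879  0.3004 -0.    ]
0.71 [ 0.4561  0.4085 -0.0014]
```

View pics/w1.png

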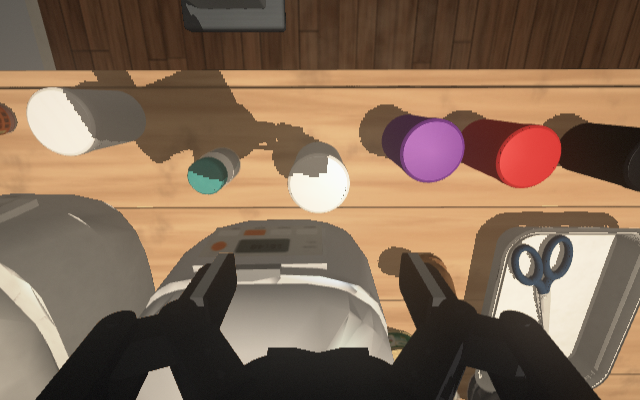

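The wrist view shows the white tin at (318,180), midway between the fingers, so the pose agrees. Descending.

```bash
python3 -m pendant '[[[1,1,-30,0,85],[0,0,-45,0,85],[0,0,-45,0,85],[0,0,-35,0,85],[0,0,-20,0,85],[0,0,-14,0,85],[0,0,0,0,85],[0,0,0,0,85]]]'; python3 -m pendant '[[[0,0,0,0,60],[0,0,0,0,55],[0,0,0,0,50],[0,0,0,0,50],[0,0,0,0,50],[0,0,0,0,50],[0,0,0,0,50]]]'
```

```text
time_s: 3.22
eef_pos: [0.4854, 0.299, 0.0433]
eef_rot: [0.001, 0.0, 1.0, 0.0]
wrist_force: [0.1, 0.4, 0.9]
opening: 0.997
time_s: 4.1
eef_pos: [0.4859, 0.2986, 0.0437]
eef_rot: [0.001, 0.001, 1.0, 0.0]
wrist_force: [-0.8, -0.5, 5.9]
opening: 0.728
```

```bash
python3 -m pendant '[[[0,0,10,0,40],[0,0,20,0,40],[0,0,20,0,40],[0,0,15,0,40],[0,0,5,0,40],[0,0,0,0,40],[0,0,0,0,40],[0,0,0,0,40]]]'; for i in 1 2 3 4; do python3 -m pendant '[[[0,0,0,0,40],[0,0,0,0,40]]]' | grep -v rot; done; python3 - <<'E'
from h import *
c=imaging.camera("scene"); save("s2.png",cv2.resize(c["img"][60:260,200:420],None,fx=2.5,fy=2.5))
E
```

```text
time_s: 5.1
eef_pos: [0.4844, 0.2982, 0.1115]
eef_rot: [-0.001, 0.001, 1.0, -0.0]
wrist_force: [-0.4, 1.4, -2.2]
opening: 0.73
time_s: 5.35
eef_pos: [0.4848, 0.2984, 0.1121]
wrist_force: [-0.1, -0.8, -2.6]
opening: 0.725
time_s: 5.6
eef_pos: [0.4849, 0.2984, 0.1123]
wrist_force: [-0.1, -0.2, -2.6]
opening: 0.725
time_s: 5.85
eef_pos: [0.4849, 0.2984, 0.1123]
wrist_force: [-0.8, 0.2, -2.4]
opening: 0.728
time_s: 6.1
eef_pos: [0.4849, 0.2984, 0.1123]
wrist_force: [-0.6, -0.1, -2.1]
opening: 0.726
```

View pics/s2.png

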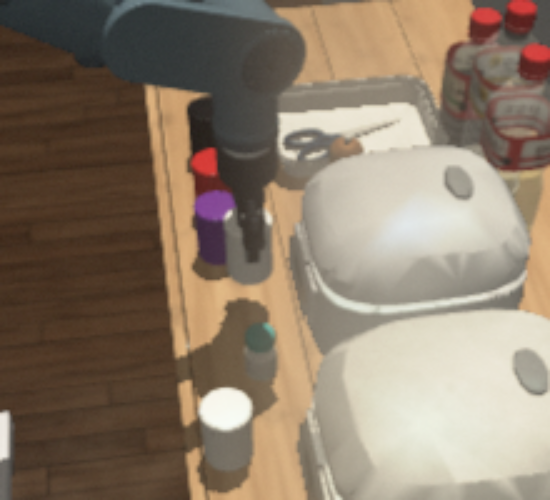

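The left one (crop (250,245)) is clear of the table at about 2.4 N, or roughly 0.25 kg. Putting it back.

```bash
python3 -m pendant '[[[0,0,-15,0,40],[0,0,-25,0,40],[0,0,-18,0,40],[0,0,-6,0,40],[0,0,-4,0,40],[0,0,-1,0,40],[0,0,0,0,40],[0,0,0,0,40]]]';python3 -m pendant '[[[0,0,0,0,66],[0,0,0,0,72],[0,0,0,0,85],[0,0,0,0,85],[0,0,0,0,85],[0,0,0,0,85]]]'
```

```text
time_s: 7.15
eef_pos: [0.4853, 0.2985, 0.0438]
eef_rot: [0.0, 0.001, 1.0, 0.0]
wrist_force: [0.6, -0.1, -1.3]
opening: 0.729
time_s: 7.9
eef_pos: [0.4849, 0.2984, 0.0433]
eef_rot: [-0.0, 0.001, 1.0, -0.0]
wrist_force: [-1.1, -0.4, 0.1]
opening: 0.993
```

```bash
python3 -m pendant '[[[0,0,20,0,85],[0,0,40,0,85],[0,0,50,0,85],[0,0,50,0,85],[0,0,25,0,85],[-5,-20,0,0,85],[-11,-45,0,0,85],[-11,-45,0,0,85]]]' | head -2; python3 -m pendant '[[[-11,-45,0,0,85],[-11,-45,0,0,85],[-8,-30,0,0,85],[-5,-15,0,0,85],[0,0,0,0,85],[0,0,0,0,85]]]'; python3 - <<'E'
from h import *
for n in("wrist","top"):
    c=imaging.camera(n); save("m_%s.png"%n,c["img"])
    for d in spotter.tip_of(n,"tin_a"): print(n,round(d["confidence"],2),np.round(world(c,d["at"]),4))
E
```

```text
time_s: 8.9
eef_pos: [0.456, 0.1865, 0.2262]
time_s: 9.65
eef_pos: [0.4224, 0.0536, 0.2275]
eef_rot: [-0.001, 0.001, 1.0, 0.0]
wrist_force: [0.1, -0.0, 0.0]
opening: 1.001
wrist 0.75 [0.4557 0.4086 0.001 ]
wrist 0.72 [ 0.4235 -0.2819  0.0015]
wrist 0.65 [0.4247 0.0541 0.0014]
wrist 0.61 [ 0.4863  0.2975 -0.0007]
top 0.9 [0.4489 0.4122 0.0015]
top 0.84 [0.4546 0.5077 0.0035]
top 0.79 [ 0.4602  0.6342 -0.0041]
top 0.65 [0.4844 0.297  0.0016]
top 0.49 [4.209e-01 5.100e-02 2.000e-04]
```

View pics/m_wrist.png

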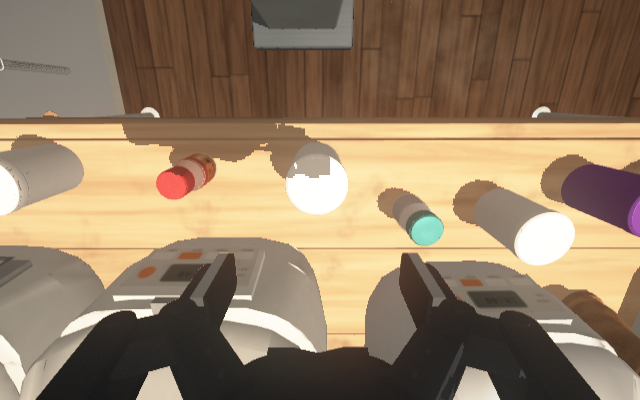

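The left tin stands back in its place at (515,225), measured at .486,.297. The middle tin is centred at (317,180). Descend, grip and lift.

```bash
python3 -m pendant '[[[1,0,-30,0,85],[0,0,-45,0,85],[0,0,-45,0,85],[0,0,-35,0,85],[0,0,-20,0,85],[0,0,-9,0,85],[0,0,0,0,85],[0,0,0,0,85]]]'; python3 -m pendant '[[[0,0,0,0,60],[0,0,0,0,50],[0,0,0,0,40],[0,0,0,0,40],[0,0,0,0,40],[0,0,0,0,40],[0,0,0,0,40]]]';python3 -m pendant '[[[0,0,10,0,40],[0,0,20,0,40],[0,0,20,0,40],[0,0,15,0,40],[0,0,5,0,40],[0,0,0,0,40],[0,0,0,0,40],[0,0,0,0,40]]]'; for i in 1 2 3 4; do python3 -m pendant '[[[0,0,0,0,40],[0,0,0,0,40]]]' | grep -v rot; done
```

```text
time_s: 10.85
eef_pos: [0.4248, 0.0534, 0.0452]
eef_rot: [0.001, 0.0, 1.0, -0.0]
wrist_force: [0.2, 0.0, 0.6]
opening: 0.997
time_s: 11.72
eef_pos: [0.4248, 0.0531, 0.0454]
eef_rot: [0.001, 0.001, 1.0, -0.0]
wrist_force: [-0.6, -1.3, 6.2]
opening: 0.726
time_s: 12.72
eef_pos: [0.4234, 0.0535, 0.1136]
eef_rot: [-0.001, 0.001, 1.0, 0.0]
wrist_force: [-0.2, 0.3, -5.1]
opening: 0.72
time_s: 12.98
eef_pos: [0.4238, 0.0534, 0.1141]
wrist_force: [-1.0, 0.1, -5.8]
opening: 0.719
time_s: 13.22
eef_pos: [0.4239, 0.0534, 0.1143]
wrist_force: [-0.2, -0.6, -6.3]
opening: 0.724
time_s: 13.48
eef_pos: [0.4239, 0.0534, 0.1143]
wrist_force: [1.0, -0.7, -5.8]
opening: 0.723
time_s: 13.72
eef_pos: [0.4239, 0.0534, 0.1143]
wrist_force: [0.0, -0.1, -5.5]
opening: 0.723
```

Middle: about 5.8 N (0.59 kg). Putting it back and going to the right one.

```bash
python3 -m pendant '[[[0,0,-15,0,40],[0,0,-25,0,40],[0,0,-18,0,40],[0,0,-6,0,40],[0,0,-4,0,40],[0,0,-1,0,40],[0,0,0,0,40],[0,0,0,0,40]]]';python3 -m pendant '[[[0,0,0,0,66],[0,0,0,0,72],[0,0,0,0,85],[0,0,0,0,85],[0,0,0,0,85],[0,0,0,0,85]]]'; python3 -m pendant '[[[0,0,20,0,85],[0,0,40,0,85],[0,0,50,0,85],[0,0,50,0,85],[0,0,25,0,85],[0,-20,0,0,85],[0,-40,0,0,85],[0,-45,0,0,85]]]' | head -2; python3 -m pendant '[[[0,-45,0,0,85],[0,-45,0,0,85],[0,-45,0,0,85],[0,-45,0,0,85],[0,-35,0,0,85],[0,-17,0,0,85],[0,0,0,0,85],[0,0,0,0,85]]]'; python3 - <<'E'
from h import *
for n in("wrist","top"):
    c=imaging.camera(n); save("r_%s.png"%n,c["img"])
    for d in spotter.tip_of(n,"tin_a"): print(n,round(d["confidence"],2),np.round(world(c,d["at"]),4))
E
```

```text
time_s: 14.72
eef_pos: [0.4243, 0.0533, 0.0457]
eef_rot: [0.001, 0.001, 1.0, -0.0]
wrist_force: [-0.4, 0.4, -5.7]
opening: 0.721
time_s: 15.48
eef_pos: [0.4239, 0.0534, 0.0453]
eef_rot: [-0.0, 0.0, 1.0, -0.0]
wrist_force: [-0.7, 0.1, -1.0]
opening: 0.995
time_s: 16.48
eef_pos: [0.4238, -0.0523, 0.2304]
time_s: 17.48
eef_pos: [0.4239, -0.2823, 0.2301]
eef_rot: [-0.0, 0.0, 1.0, 0.0]
wrist_force: [0.6, -0.2, -0.4]
opening: 0.993
wrist 0.79 [ 0.425  -0.2824 -0.0038]
wrist 0.68 [ 0.4225  0.0534 -0.0007]
top 0.76 [ 0.457   0.6354 -0.0012]
top 0.71 [0.4519 0.5088 0.    ]
top 0.67 [0.4865 0.296  0.0012]
top 0.54 [ 0.4226  0.0489 -0.0037]
top 0.53 [0.4499 0.4129 0.0023]
```

View pics/r_wrist.png

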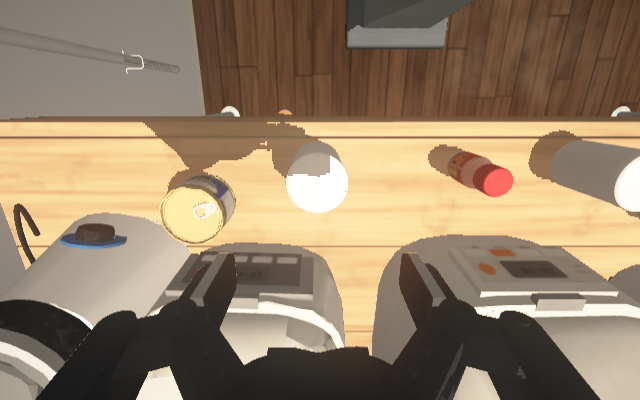

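The right tin is centred at (317,183). A yellow can at (198,210) is about 110 mm to its right, leaving roughly 18 mm beside the open finger. The middle tin is back at .4225,.0534. Descending.

```bash
python3 -m pendant '[[[0,0,-30,0,80],[0,0,-45,0,80],[0,0,-45,0,80],[0,0,-35,0,80],[0,0,-20,0,80],[0,0,-10,0,80],[0,0,0,0,80],[0,0,0,0,80]]]'; python3 -m pendant '[[[0,0,0,0,60],[0,0,0,0,50],[0,0,0,0,40],[0,0,0,0,40],[0,0,0,0,40],[0,0,0,0,40],[0,0,0,0,40]]]';python3 -m pendant '[[[0,0,10,0,40],[0,0,20,0,40],[0,0,20,0,40],[0,0,15,0,40],[0,0,5,0,40],[0,0,0,0,40],[0,0,0,0,40],[0,0,0,0,40]]]'; for i in 1 2 3 4; do python3 -m pendant '[[[0,0,0,0,40],[0,0,0,0,40]]]' | grep -v rot; done
```

```text
time_s: 18.68
eef_pos: [0.4246, -0.2841, 0.0464]
eef_rot: [0.001, 0.0, 1.0, -0.001]
wrist_force: [-0.1, -1.0, 0.2]
opening: 0.937
time_s: 19.55
eef_pos: [0.4246, -0.2841, 0.0467]
eef_rot: [0.001, 0.0, 1.0, -0.001]
wrist_force: [-1.4, 2.6, 6.0]
opening: 0.725
time_s: 20.55
eef_pos: [0.4235, -0.2832, 0.1145]
eef_rot: [-0.0, 0.001, 1.0, 0.001]
wrist_force: [-0.0, 0.4, -3.2]
opening: 0.726
time_s: 20.8
eef_pos: [0.4238, -0.2835, 0.1151]
wrist_force: [-0.2, -0.4, -3.0]
opening: 0.732
time_s: 21.05
eef_pos: [0.4239, -0.2836, 0.1153]
wrist_force: [-0.4, -0.9, -2.4]
opening: 0.725
time_s: 21.3
eef_pos: [0.4239, -0.2836, 0.1153]
wrist_force: [-0.7, -0.1, -2.7]
opening: 0.73
time_s: 21.55
eef_pos: [0.4239, -0.2836, 0.1153]
wrist_force: [-0.1, 0.4, -2.2]
opening: 0.729
```

Right: about 2.7 N (0.27 kg). The middle one, at 0.59 kg, is clearly the heaviest. Putting the right one back and returning to the middle.

```bash
python3 -m pendant '[[[0,0,-15,0,40],[0,0,-25,0,40],[0,0,-18,0,40],[0,0,-6,0,40],[0,0,-4,0,40],[0,0,-1,0,40],[0,0,0,0,40],[0,0,0,0,40]]]';python3 -m pendant '[[[0,0,0,0,66],[0,0,0,0,72],[0,0,0,0,80],[0,0,0,0,80],[0,0,0,0,80],[0,0,0,0,80]]]'; python3 -m pendant '[[[0,0,20,0,80],[0,0,40,0,80],[0,0,50,0,85],[0,0,50,0,85],[0,0,25,0,85],[0,20,0,0,85],[0,40,0,0,85],[0,45,0,0,85]]]' | head -2; python3 -m pendant '[[[0,45,0,0,85],[0,45,0,0,85],[0,45,0,0,85],[0,45,0,0,85],[0,35,0,0,85],[0,17,0,0,85],[0,0,0,0,85],[0,0,0,0,85]]]'; python3 - <<'E'
from h import *
for n in("wrist","scene"):
    c=imaging.camera(n)
    for d in spotter.tip_of(n,"tin_a"): print(n,round(d["confidence"],2),np.round(world(c,d["at"]),4))
save("m2.png",imaging.camera("wrist")["img"])
E
```

```text
time_s: 22.55
eef_pos: [0.4242, -0.284, 0.0468]
eef_rot: [0.0, 0.0, 1.0, -0.0]
wrist_force: [0.6, 0.8, -1.6]
opening: 0.728
time_s: 23.3
eef_pos: [0.4239, -0.2836, 0.0463]
eef_rot: [-0.0, 0.001, 1.0, -0.0]
wrist_force: [-0.8, -0.9, 0.1]
opening: 0.933
time_s: 24.3
eef_pos: [0.4227, -0.1761, 0.2292]
time_s: 25.3
eef_pos: [0.4231, 0.0534, 0.2303]
eef_rot: [-0.001, 0.0, 1.0, 0.0]
wrist_force: [-0.3, -0.2, 0.4]
opening: 0.993
wrist 0.64 [0.4264 0.0553 0.0022]
wrist 0.63 [ 0.4227 -0.2807 -0.0007]
wrist 0.61 [ 0.4863  0.2983 -0.0033]
wrist 0.58 [ 0.4598  0.4055 -0.0016]
scene 0.67 [ 0.4222 -0.2824 -0.0029]
scene 0.6 [ 0.4816  0.2998 -0.003 ]
scene 0.57 [ 0.4232  0.0585 -0.0039]
```

View pics/m2.png

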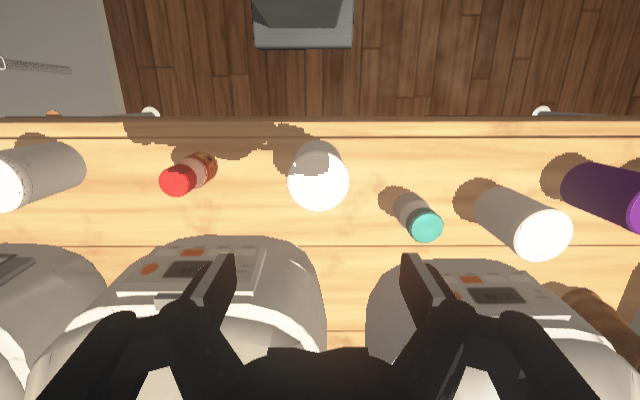

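All three tins stand in their places, with the middle one centred at (318,180). Grip it and lift 200 mm.

```bash
python3 -m pendant '[[[1,0,-30,0,85],[0,0,-45,0,85],[0,0,-45,0,85],[0,0,-35,0,85],[0,0,-20,0,85],[0,0,-10,0,85],[0,0,0,0,85],[0,0,0,0,85]]]'; python3 -m pendant '[[[0,0,0,0,60],[0,0,0,0,50],[0,0,0,0,40],[0,0,0,0,40],[0,0,0,0,40],[0,0,0,0,40],[0,0,0,0,40]]]';python3 -m pendant '[[[0,0,10,0,40],[0,0,25,0,40],[0,0,35,0,40],[0,0,40,0,40],[0,0,40,0,40],[0,0,35,0,40],[0,0,15,0,40],[0,0,5,0,40]]]'; python3 -m pendant '[[[0,0,0,0,40],[0,0,0,0,40],[0,0,0,0,40],[0,0,0,0,40],[0,0,0,0,40],[0,0,0,0,40],[0,0,0,0,40],[0,0,0,0,40]]]'; python3 - <<'E'
from h import *
for n in("scene","top"):
    c=imaging.camera(n); save("f_%s.png"%n,c["img"])
    for d in spotter.tip_of(n,"tin_a"): print(n,round(d["confidence"],2),np.round(world(c,d["at"]),4))
E
```

```text
time_s: 26.55
eef_pos: [0.4258, 0.0532, 0.0472]
eef_rot: [0.001, 0.001, 1.0, -0.0]
wrist_force: [0.3, -0.4, -0.5]
opening: 0.995
time_s: 27.42
eef_pos: [0.4258, 0.0532, 0.0474]
eef_rot: [0.001, 0.0, 1.0, -0.0]
wrist_force: [-1.7, -0.8, 6.2]
opening: 0.722
time_s: 28.42
eef_pos: [0.4246, 0.0535, 0.2512]
eef_rot: [-0.0, 0.0, 1.0, -0.0]
wrist_force: [-0.3, 0.7, -6.5]
opening: 0.725
time_s: 29.42
eef_pos: [0.4249, 0.0534, 0.2513]
eef_rot: [0.0, 0.001, 1.0, 0.0]
wrist_force: [-0.2, -0.3, -6.3]
opening: 0.724
scene 0.95 [ 0.4241 -0.2807  0.001 ]
scene 0.78 [4.837e-01 3.018e-01 2.000e-04]
scene 0.59 [0.4219 0.0588 0.2022]
top 0.95 [0.4497 0.5088 0.0045]
top 0.79 [0.4842 0.2942 0.0041]
top 0.73 [4.595e-01 6.362e-01 1.000e-04]
top 0.62 [0.4507 0.4111 0.0016]
top 0.49 [0.4206 0.0525 0.2018]
top 0.17 [ 0.4786  0.1761 -0.0037]
```

View pics/f_scene.png

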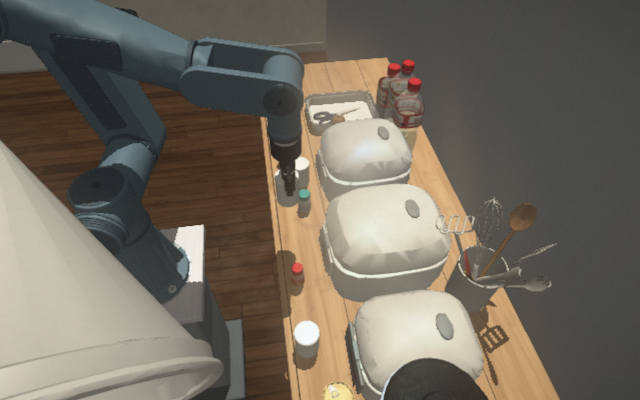

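The middle tin is held at (288,185) with its underside at z≈0.20, and the others and the jars are standing. Handing in.

```bash
python3 -c "from bench import order; print(order.hand_in())"
```

```text
the job is handed in; nothing more can be done
None
```

I hefted the three white canisters from left to right and handed in with the heaviest, the middle one, held upright. It took about 30 s of the 72 s allowed.

| Canister | Wrist force | Mass |
|---|---|---|
| Left | about 2.4 N | about 0.25 kg |
| Middle | about 5.8 N (6.3 N when lifted again) | about 0.6 kg |
| Right | about 2.7 N | about 0.27 kg |

**Held canister:** the last scene and top pictures both put its underside about 0.20 m above the table, at (0.42, 0.055). That is over the front of the table and in front of the cookers.

**Others:** the left and right canisters measured within about 5 mm of their first positions, which is about the detector's accuracy. The right one was re-measured only in the scene picture. The spice jars look undisturbed. The mill was hidden in the final scene picture and I did not re-measure it, but the gripper never went near it.

No check failed.

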